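# Switch on the weighing line in order

### The job

Switch on the weighing line: of the coloured buttons on the four small grey boxes on the table, press the white one, then the yellow one, then the green one, each lightly but fully home, so that all three stay in. Only press: do not lift or shove the button boxes, do not touch the box with the red stop button, and leave the blue tin beside them, the brass weight and the roll of tape where they are.

Things in the scene. Friction and masses are not known exactly. Their poses are not given: they have to be found in the camera images.
- white_box: Loose grey button box, 70 x 70 mm and 38 mm high (0.6 kg, rubber feet), on the table, carrying a white latching push-button cap, 32 mm across and standing 14.7 mm above the aluminium collar round it. A black cable stub sticks out of its +x side (12 mm). Origin: centre of its underside; z up. The four boxes stand at varied places and turns.
- white_top (a point): Centre of the flat top of the white cap (26 mm across, flat), 56 mm above the table when fully out and 48 mm when fully home; it moves down with the cap. The cap sits on a stiff buffer spring on its stem: once home it yields up to 3 mm more, rising to 11 N, then is solid, and springs back when let go.
- white (a joint): How far the white button is pressed straight down, m: 0 fully out, 0.008 fully home against a stop. It starts between 0 and 0.0015. It moves against a steady friction of about 3 N (a little more when pushed fast) and stays where it is left; there is no spring and no click.
- yellow_box: Loose grey button box, 70 x 70 mm and 38 mm high (0.6 kg, rubber feet), on the table, carrying a yellow cap, shaped and sized like the white one. A black cable stub sticks out of its +x side (12 mm). Origin: centre of its underside; z up. The four boxes stand at varied places and turns.
- yellow_top (a point): Centre of the flat top of the yellow cap (26 mm across, flat), 56 mm above the table when fully out and 48 mm when fully home; it moves down with the cap. The cap sits on a stiff buffer spring on its stem: once home it yields up to 3 mm more, rising to 11 N, then is solid, and springs back when let go.
- yellow (a joint): How far the yellow button is pressed straight down, m: 0 fully out, 0.008 fully home against a stop. It starts between 0 and 0.0015. It moves against a steady friction of about 3 N (a little more when pushed fast) and stays where it is left; there is no spring and no click.
- green_box: Loose grey button box, 70 x 70 mm and 38 mm high (0.6 kg, rubber feet), on the table, carrying a green cap, shaped and sized like the white one. A black cable stub sticks out of its +x side (12 mm). Origin: centre of its underside; z up. The four boxes stand at varied places and turns.
- green_top (a point): Centre of the flat top of the green cap (26 mm across, flat), 56 mm above the table when fully out and 48 mm when fully home; it moves down with the cap. The cap sits on a stiff buffer spring on its stem: once home it yields up to 3 mm more, rising to 11 N, then is solid, and springs back when let go.
- green (a joint): How far the green button is pressed straight down, m: 0 fully out, 0.008 fully home against a stop. It starts between 0 and 0.0015. It moves against a steady friction of about 3 N (a little more when pushed fast) and stays where it is left; there is no spring and no click.
- red_box: Loose grey button box, 70 x 70 mm and 38 mm high (0.6 kg, rubber feet), on the table, carrying a red mushroom stop button, 38 mm across, its top 56 mm above the table, which must not be touched. A black cable stub sticks out of its +x side (12 mm). Origin: centre of its underside; z up. The four boxes stand at varied places and turns.
- red (a joint): How far the red button is pressed straight down, m: 0 fully out, 0.008 fully home against a stop. It starts between 0 and 0.0015. It must stay out.
- tin: Small closed paint sample tin with a blue side, 59 mm across, 56 mm high, loose on the table behind the boxes; bystander. Origin: centre of its underside.
- weight: Brass check weight with a knob, 31 mm across, 49 mm high, loose on the table in front of the boxes; bystander. Origin: centre of its underside.
- tape: Roll of black tape lying flat, 59 mm across, 19 mm high, loose in front of the boxes; bystander. Origin: centre of its underside.
There are look-alikes about, which are no part of the job. What is shaped like the yellow_box but orange is not meant.

How it is judged:
On the way, in this order (a step that is already met when the one before it is completed fails the run):
1. The white button is pressed home (value of joint white above 0.006 m), for 0.1 s.
2. The yellow button is pressed home (value of joint yellow above 0.006 m), for 0.1 s.
3. The green button is pressed home (value of joint green above 0.006 m), for 0.1 s.
At the end, for the whole second after the job is handed in: The white, yellow and green buttons are each in by more than 6 of their 8 mm, the red one is still out (less than 3 mm in), and the boxes, tin, weight and tape are at rest within 15 mm of where they began (value of joint each of white, yellow, green above 0.006 m and value of joint red below 0.003 m and distance of each of white_box, yellow_box, green_box, red_box, tin, weight, tape from where it was at the start of the episode below 0.015 m and linear speed of each of white_box, yellow_box, green_box, red_box below 0.02 m/s); the robot touches nothing.
It fails at once if A button is pressed before the one ahead of it in the order is home ((value of joint yellow above 0.0035 m and value of joint white below 0.006 m) or (value of joint green above 0.0035 m and value of joint yellow below 0.006 m)).
It fails at once if The red stop button or its box is touched (contact force between any of the fingers, the arm and red_box above 0.5 N).
It fails at once if A button box is pressed with more than 20 N (contact force between any of the fingers, the arm and white_box above 20 N or contact force between any of the fingers, the arm and yellow_box above 20 N or contact force between any of the fingers, the arm and green_box above 20 N).
It fails at once if A button box is lifted or shoved more than 15 mm (distance of any of white_box, yellow_box, green_box, red_box from where it was at the start of the episode above 0.015 m).
It fails at once if The tin, the brass weight or the tape is moved more than 15 mm (distance of any of tin, weight, tape from where it was at the start of the episode above 0.015 m).
It also fails if it takes over 53 s, if anything falls off the work surface, if the arm or the gripper's body presses on something with over 40 N, if the wrist force passes 120 N, or if a joint passes its speed limit or range.

### The arm

A 6-joint arm with a two-finger parallel gripper is mounted at the origin on a cart in front of the work surface, level with it; the furniture and walls round the work are solid. World frame = base frame: x ahead of the robot, y to its left, z up, the work surface at z = 0. Lengths are in m, angles in rad, forces in N, time in s.
With the tool pointing down it reaches from about 0.25 to 0.775 m from the base axis. Payload 4 kg.
Tool frame: the origin (TCP) lies at the centre of the arm's flange, where the gripper is bolted on; the fingertips stand 199 mm ahead of it and the grasp point (between the pads) lies 180 mm ahead of it (robot.tcp_to_tips is the distance from the TCP to the fingertips, in m); z points along the fingers, y is the line along which they close (so a half turn about z gives the same grasp; the last joint's range is limited). The gripper opens to 94 mm and grips with 3 to 60 N. Pads are 16 mm wide; open, the fingers measure 119 mm over their backs; the gripper's body (75 mm by 177 mm) begins 78 mm behind the grasp point.
Start: joints at [-1.289, 0.087, 1.371, -0, 1.684, -0.103], TCP at [0.206, -0.51, 0.405] pointing down, gripper open.
Joint ranges: [-3.1, 3.1], [-0.76, 2.03], [0.27, 2.55], [-1.08, 4.22], [0.17, 2.65], [-2.57, 2.57]. Speed limits (rad/s): [2.79, 2.79, 3.14, 3.14, 3.14, 3.14].

### API

Orientations are given as [roll, pitch, yaw] about the fixed x, y, z axes, in that order (R = Rz(yaw) Ry(pitch) Rx(roll)).
In Python, from bench import telemetry, snapshot, ticket, robot gives the robot as it stands.
- The arm moves only by the tool apply_moves, never from a script. Its argument "moves" is a list that holds one entry, the list of rows, each a list of 5 numbers: the shift along the tool's x, y, z in units of 50 mm (1.0 is 50 mm), then the turn about the tool's z in units of 10 degrees (1.0 is 10 degrees), then the closure, from 0 (fully open) to 1 (shut). A call has 1 to 10 rows; each row is the pose to reach, as a shift and turn from the pose commanded when the call began, along the tool's axes at that moment; what a row does not reach only later rows make up. A row lasts 1/8 s, in which the tool goes at most 62.5 mm and 10.7 degrees, less where a joint would pass 70% of its speed; a pose out of reach is approached as far as the arm can. A call with a gripper value outside its range is refused whole. The fingers move at their own pace and stop on an object; the grip force is fixed at half the most. Time passes only in rows, so rows that repeat a pose let the fingers close. It gives the time, the measured TCP pose, the force, the opening and the grip force at its end, in the units of the state.
- telemetry.get_obs(): the state, without advancing time (a new reading comes with each control period).
- snapshot(name): name is "scene" or "top"; returns a dict with "image" (480x640x3 uint8, red, green, blue), "fovy" (degrees; the focal length in pixels is half the picture's height over the tangent of half this angle, whatever the lens; pixels are square), "cx", "cy" (the principal point, pixels), "D" ([k1, k2, p1, p2, k3] as OpenCV has them; the pictures are not rectified), "R" (3x3) and "t" (3): a world point X has camera coordinates R X + t. Camera axes: x right, y down, z forward; pixel columns grow to the right and rows downward; lengths in m; the calibration is good to about 2 mm. A picture is of the moment at which its call begins. There is no depth.
- ticket.close_job(): hands the job in; it is judged then, once.
The state is a dict: "time": time; "joint_positions": joint angles; "qvel": joint speeds; "joint_torque": joint torques, N m; "tool_pos": TCP position; "ee_rot": TCP orientation; "wrist_force": force on the tool from outside, world axes, zero at the start; "wrist_torque": the same for the moment, N m; "width": finger opening in m; "finger_force": force on a finger pad.
Only numpy, scipy, OpenCV 4.12 (cv2) and the standard library are available. Lean on these libraries where they do the work, as an engineer would, in place of code of your own. Each camera call takes 0.05 s, during which the arm holds its last target. There are 200 camera calls.

## Working session

There is one attempt and no reset: what is moved stays moved. The work goes in short steps, Python scripts to look and compute and a tool call to move; the robot and the scene stay as the last step left them, time stands still between calls to the robot, and variables do not carry over. Pictures are saved under pics/ and viewed, at most 10 in all, crops included, and the job is handed in when it is done.

Besides the shell and the picture viewer there is one more tool, called after ">>>" as name(argument=value, ...) on one line, values as JSON. apply_moves: Moves the arm, as the interface text tells. Its arguments: {"type":"object","properties":{"moves":{"type":"array","items":{"type":"array","items":{"type":"array","items":{"type":"number"}}}}},"required":["moves"]}

```bash
mkdir -p pics; cat > h.py <<'E'
import numpy as np, cv2
from bench import telemetry, snapshot, ticket, robot
def K(s):
    f=240/np.tan(np.radians(s["fovy"])/2); return np.array([[f,0,s["cx"]],[0,f,s["cy"]],[0,0,1.]])
def cast(s,uv,z):
    p=cv2.undistortPoints(np.array([[uv]],float),K(s),np.array(s["D"],float)).ravel()
    R=np.array(s["R"]);c=-R.T@np.array(s["t"]);d=R.T@np.array([p[0],p[1],1]);return c+d*(z-c[2])/d[2]
def proj(s,X):
    return cv2.projectPoints(np.array([X],float),cv2.Rodrigues(np.array(s["R"]))[0],np.array(s["t"],float),K(s),np.array(s["D"],float))[0].ravel()
def save(n,im): cv2.imwrite("pics/"+n,cv2.cvtColor(np.ascontiguousarray(im),cv2.COLOR_RGB2BGR))
E
python3 - <<'E'
from h import *
import pickle
for n in("scene","top"):
    s=snapshot(n);save(n+"1.png",s["image"]);pickle.dump(s,open(n+".pkl","wb"));R=np.array(s["R"]);print(n,s["fovy"],-R.T@np.array(s["t"]))
print(telemetry.get_obs(),robot.tcp_to_tips)
E
```

```text
scene 51.194630276727175 [0.15532999 0.75043208 0.43943161]
top 45.03210770131146 [0.44541048 0.09479035 1.05455072]
{'time': 0.1, 'joint_positions': array([-1.28907794e+00,  8.79083869e-02,  1.37209995e+00, -1.98746993e-05,
        1.68359967e+00, -1.03142001e-01]), 'qvel': array([-0.00019942, -0.00198124, -0.00297371,  0.00057646,  0.00082527,
       -0.00033759]), 'joint_torque': array([ 2.16802924e-03, -3.41252625e+01, -3.03301227e+01,  7.20335590e-02,
        3.04525264e-02, -1.03552397e-04]), 'tool_pos': array([ 0.2064312 , -0.50968732,  0.40360751]), 'ee_rot': array([-3.13958598e+00, -1.87850578e-04,  3.84857986e-01]), 'wrist_force': array([-0.7313659 , -0.13381175,  0.55065807]), 'wrist_torque': array([-0.05076223,  0.03347724,  0.0220168 ]), 'finger_force': 0.0, 'width': 0.0936788533075389} 0.1992
```

View pics/top1.png

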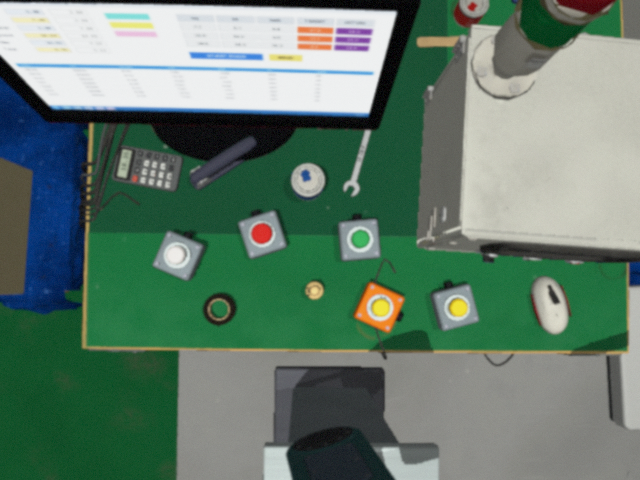

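View pics/scene1.png

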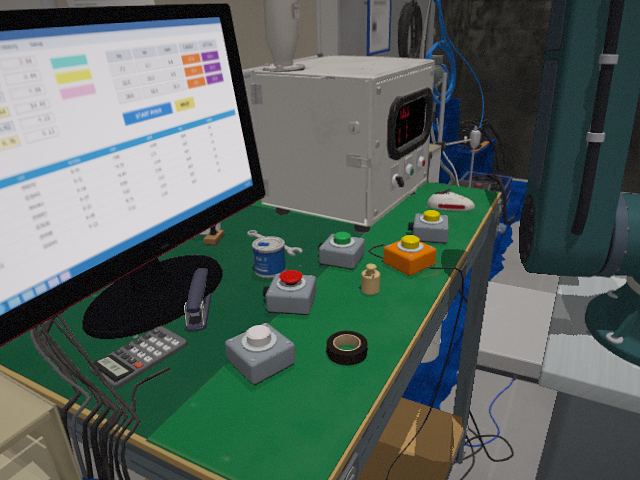

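The top view shows white cap (176,255), red (262,233), green (361,239) and two yellow caps. The yellow cap at (458,307) is on a grey box and the one at (380,307) is on an orange box. The grey one fits the description, so the orange is the decoy. The tin is at (308,180), the weight at (315,290) and the tape at (219,309). Next I measure the caps in both views and confirm yellow with a crop.

```bash
python3 - <<'E'
from h import *
import pickle
S={n:pickle.load(open(n+".pkl","rb")) for n in("scene","top")}
seeds={"white":((258,334),(176,255)),"yellow":((431,214),(458,307)),"orange":((410,241),(380,307)),"green":((342,238),(361,239)),"red":((291,275),(262,233))}
for n,(a,b) in seeds.items():
    out={}
    for v,p in(("scene",a),("top",b)):
        hsv=cv2.cvtColor(S[v]["image"],cv2.COLOR_RGB2HSV).astype(int);lab=cv2.cvtColor(S[v]["image"],cv2.COLOR_RGB2LAB).astype(int)
        H=hsv[...,0]
        if n=="white": m=(hsv[...,2]>(185))&(hsv[...,1]<30)
        else:
            h0={"yellow":27,"orange":27,"green":72,"red":0}[n]
            m=(np.minimum(abs(H-h0),180-abs(H-h0))<(10 if n=="green" else 6))&(hsv[...,1]>130)&(hsv[...,2]>(130))
        yy,xx=np.mgrid[:480,:640];m&=(abs(xx-p[0])<22)&(abs(yy-p[1])<22)
        k,L,st,c=cv2.connectedComponentsWithStats(m.astype(np.uint8))
        i=1+np.argmax(st[1:,4]);out[v]=c[i];bb=st[i]
        print(n,v,c[i].round(1),bb, "cast z.05:",cast(S[v],c[i],.050 if v=="scene" else .053).round(4))
    # triangulate
    P=[]
    for v in out:
        u=cv2.undistortPoints(np.array([[out[v]]]),K(S[v]),np.array(S[v]["D"],float)).ravel();P.append((np.c_[S[v]["R"],S[v]["t"]],u))
    X=cv2.triangulatePoints(P[0][0],P[1][0],P[0][1],P[1][1]).ravel();print("  tri",(X[:3]/X[3]).round(4))
for n,p,z in(("tin",(308,180),.056),("weight",(315,290),.049),("tape",(219,309),.019),("instr corner",(418,245),0.02),("monitor",(90,122),.1),("monitor",(375,128),.1)): print(n,cast(S["top"],p,z).round(3))
im=S["top"]["image"][200:350,130:510];save("crop.png",cv2.resize(im,None,fx=2.1,fy=2.1,interpolation=2))
E
```

```text
white scene [258.1 331.8] [247 325  23  14 245] cast z.05: [0.4906 0.3139 0.05  ]
white top [175.8 255.4] [164 242  26  27 507] cast z.05: [0.4901 0.312  0.053 ]
  tri [0.4907 0.313  0.0493]
yellow scene [432.  214.6] [424 210  16  11 126] cast z.05: [ 0.4019 -0.1721  0.05  ]
yellow top [457.7 307.2] [449 299  18  17 242] cast z.05: [ 0.4069 -0.1783  0.053 ]
  tri [ 0.4055 -0.1805  0.0462]
orange scene [410.8 240.9] [401 235  19  14 179] cast z.05: [ 0.4005 -0.0369  0.05  ]
orange top [380.2 307.2] [372 299  17  17 236] cast z.05: [ 0.4054 -0.0428  0.053 ]
  tri [ 0.404  -0.0441  0.0462]
green scene [341.9 235.1] [334 232  16   7  93] cast z.05: [ 0.5231 -0.0064  0.05  ]
green top [360.  238.6] [352 231  17  16 205] cast z.05: [ 0.524  -0.0065  0.053 ]
  tri [ 0.5239 -0.007   0.0496]
red scene [290.4 275.7] [280 270  22  13 218] cast z.05: [0.53   0.1663 0.05  ]
red top [261.4 233. ] [252 224  20  19 302] cast z.05: [0.5311 0.1648 0.053 ]
  tri [0.5312 0.165  0.0491]
tin [0.625 0.085 0.056]
weight [0.434 0.07  0.049]
tape [0.397 0.24  0.019]
instr corner [ 0.517 -0.115  0.02 ]
monitor [0.709 0.452 0.1  ]
monitor [ 0.707 -0.025  0.1  ]
```

View pics/crop.png

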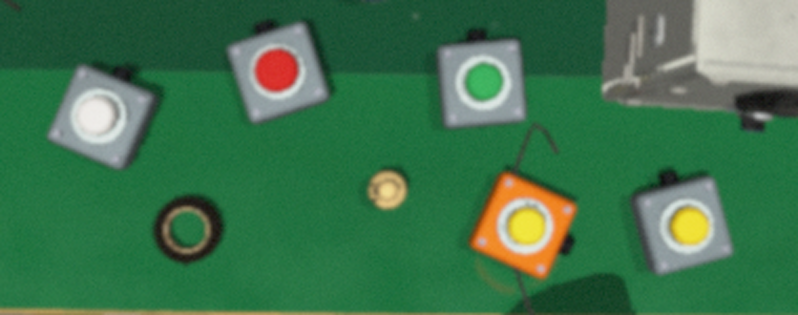

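The crop confirms yellow is the grey-boxed cap at right, in full picture (458,307); the orange one is left alone. Triangulated heights of about 46–50 mm fit the caps. I close the gripper, turn to yaw 90° and go high over to white.

>>> apply_moves(moves=[[[5.7,-6.5,0,-3.4,1],[5.7,-6.5,0,-3.4,1],[5.7,-6.5,0,-3.4,1],[5.7,-6.5,0,-3.4,1],[11.4,-13.1,0,-6.8,1],[11.4,-13.1,0,-6.8,1],[11.4,-13.1,0,-6.8,1],[11.4,-13.1,0,-6.8,1],[11.4,-13.1,0,-6.8,1],[11.4,-13.1,0,-6.8,1]]])

```text
time: 1.35
tool_pos: [0.4101, 0.0833, 0.4045]
ee_rot: [3.141, 0.0, 1.572]
wrist_force: [1.6, -0.1, -0.1]
width: 0.0007
finger_force: 0.0
```

>>> apply_moves(moves=[[[4.4,1.5,1.6,0,1],[4.4,1.5,1.6,0,1],[4.4,1.5,1.6,0,1],[4.4,1.5,1.6,0,1],[4.4,1.5,1.6,0,1],[4.4,1.5,1.6,0,1],[4.4,1.5,1.6,0,1],[4.4,1.5,1.6,0,1]]])

```text
time: 2.35
tool_pos: [0.4849, 0.3, 0.326]
ee_rot: [3.14, -0.001, 1.57]
wrist_force: [-0.4, -0.1, 1.0]
width: 0.0005
finger_force: 0.0
```

```bash
python3 - <<'E'
from h import *
s=snapshot("scene");o=telemetry.get_obs();p=o["tool_pos"];print(p,o["ee_rot"],o["wrist_force"])
tip=p-[0,0,.1992];print(proj(s,tip));u=proj(s,tip).astype(int)
save("w1.png",cv2.resize(s["image"][200:420,150:400],None,fx=2.6,fy=2.6,interpolation=2))
E
```

```text
[0.48491101 0.30015431 0.32589737] [ 3.13972029e+00 -7.60828912e-04  1.57019905e+00] [ 1.59199489  0.02185877 -0.0640902 ]
[263.28047772 277.44511848]
```

View pics/w1.png

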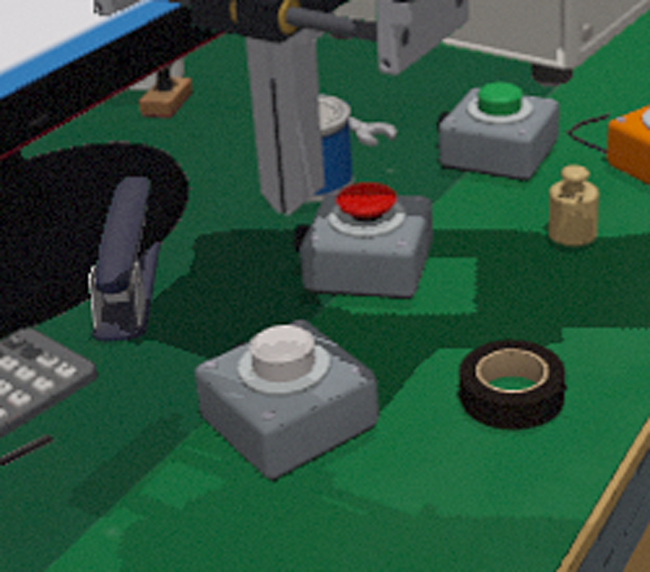

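The tip projects at full-picture (263,277), where the finger end is visible, and the white cap is at (258,331). Now I align and descend to just above the cap.

>>> apply_moves(moves=[[[0.25,0.11,0,0,1],[0.25,0.11,0.4,0,1],[0.25,0.11,0.8,0,1],[0.25,0.11,1.1,0,1],[0.25,0.11,1.3,0,1],[0.25,0.11,1.3,0,1],[0.25,0.11,1.3,0,1]]])

```text
time: 3.28
tool_pos: [0.4907, 0.3138, 0.2605]
ee_rot: [3.14, -0.001, 1.572]
wrist_force: [-0.7, 0.0, -0.5]
width: 0.0007
finger_force: 0.0
```

```bash
python3 - <<'E'
from h import *
s=snapshot("scene");o=telemetry.get_obs();p=o["tool_pos"];print(p,o["wrist_force"])
save("w2.png",cv2.resize(s["image"][270:400,190:330],None,fx=4,fy=4,interpolation=2))
E
```

```text
[0.49073531 0.31381083 0.26063728] [ 0.06295422  0.02990937 -0.21207265]
```

View pics/w2.png

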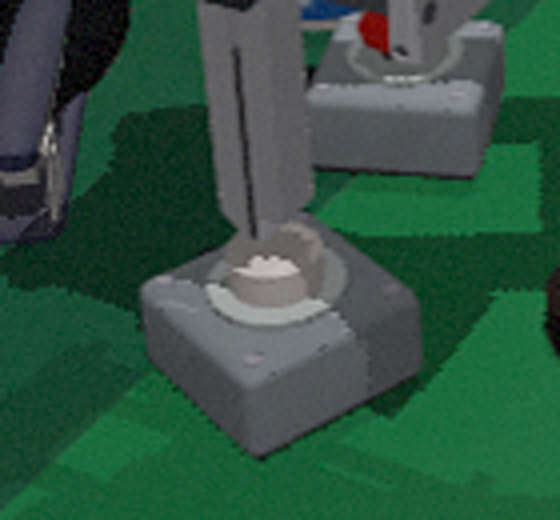

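The fingertips sit centred over the white cap at crop (262,238). I press slowly.

>>> apply_moves(moves=[[[0,0,0.08,0,1],[0,0,0.12,0,1],[0,0,0.15,0,1],[0,0,0.18,0,1],[0,0,0.2,0,1],[0,0,0.22,0,1],[0,0,0.24,0,1],[0,0,0.26,0,1],[0,0,0.26,0,1],[0,0,0.26,0,1]]])

```text
time: 4.58
tool_pos: [0.4905, 0.3137, 0.2466]
ee_rot: [3.141, 0.0, 1.572]
wrist_force: [-0.1, 0.6, 0.4]
width: 0.0002
finger_force: 0.6
```

>>> apply_moves(moves=[[[0,0,0.02,0,1],[0,0,0.03,0,1],[0,0,0.03,0,1]]])

```text
time: 4.95
tool_pos: [0.4905, 0.3137, 0.2456]
ee_rot: [3.141, -0.0, 1.572]
wrist_force: [-0.8, 0.3, 5.0]
width: 0.0006
finger_force: 2.3
```

```bash
python3 - <<'E'
from h import *
for i in range(5):
    s=snapshot("scene");o=telemetry.get_obs();print(o["tool_pos"],o["wrist_force"],o["joint_torque"].round(2))
E
```

```text
[0.49046763 0.31366285 0.24559045] [-0.24514534 -0.32237013  4.11025972] [  0.04 -35.79 -26.47   0.13  -0.34  -0.  ]
[0.49046235 0.31366399 0.24553251] [-0.25594549 -0.18116171  4.74129133] [  0.05 -35.75 -26.43   0.13  -0.34   0.  ]
[0.4904706  0.31367607 0.24552036] [-1.2316092  -0.37245477  4.7760973 ] [  0.05 -35.69 -26.38   0.13  -0.34  -0.  ]
[0.49046558 0.31366059 0.24544409] [-1.0109171  -0.62291663  5.28545546] [  0.05 -35.63 -26.33   0.13  -0.34  -0.  ]
[0.490464   0.31368741 0.24542887] [-0.08930756  0.42176863  3.97423519] [  0.05 -35.58 -26.29   0.13  -0.34   0.  ]
```

>>> apply_moves(moves=[[[0,0,0.015,0,1],[0,0,0.015,0,1],[0,0,0.015,0,1]]])

```text
time: 5.58
tool_pos: [0.4905, 0.3137, 0.245]
ee_rot: [3.141, -0.0, 1.572]
wrist_force: [-1.9, -0.5, 6.0]
width: 0.0004
finger_force: 3.2
```

White is home: it holds a steady 6 N against the buffer, above the 3 N friction. I lift and cross to yellow.

>>> apply_moves(moves=[[[0,0,-0.5,0,1],[0,0,-1.5,0,1],[0,0,-2,0,1],[-5,-1,-2,0,1],[-5,-1,-2,0,1],[-5,-1,-2,0,1],[-5,-1,-2,0,1],[-9.8,-1.7,-2,0,1],[-9.8,-1.7,-2,0,1],[-9.8,-1.7,-2,0,1]]])

```text
time: 6.82
tool_pos: [0.4136, -0.1188, 0.3434]
ee_rot: [-3.141, -0.0, 1.572]
wrist_force: [0.3, 0.1, 0.5]
width: 0.0007
finger_force: 0.0
```

```bash
python3 - <<'E'
from h import *
s=snapshot("top");o=telemetry.get_obs();print(o["tool_pos"])
s=snapshot("scene");save("a.png",cv2.resize(s["image"][290:380,210:310],None,fx=5,fy=5,interpolation=2))
E
```

```text
[ 0.41255378 -0.12513134  0.34333474]
```

View pics/a.png

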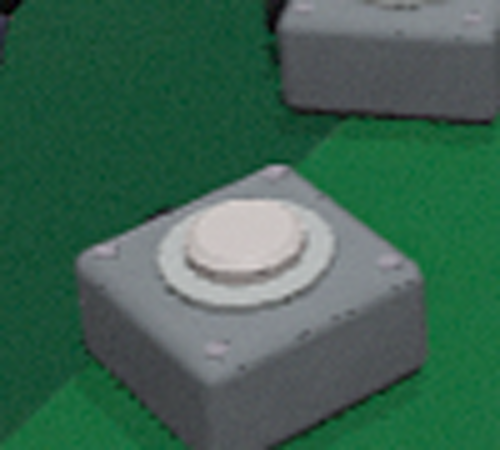

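The cap now stands only about 7 mm above its collar, so white is in. On to yellow.

>>> apply_moves(moves=[[[-1,-0.13,0,0,1],[-1,-0.13,0.4,0,1],[-1,-0.13,0.8,0,1],[-1,-0.13,1.0,0,1],[-1,-0.13,1.0,0,1],[-1,-0.13,1.0,0,1]]])

```text
time: 7.68
tool_pos: [0.4084, -0.1668, 0.2951]
ee_rot: [3.141, 0.001, 1.572]
wrist_force: [-0.4, -0.4, -0.3]
width: 0.0005
finger_force: 0.0
```

>>> apply_moves(moves=[[[-0.24,-0.05,0,0,1],[-0.24,-0.05,0.3,0,1],[-0.24,-0.05,0.6,0,1],[-0.24,-0.05,0.66,0,1],[-0.24,-0.05,0.66,0,1],[-0.24,-0.05,0.66,0,1]]])

```text
time: 8.43
tool_pos: [0.4057, -0.1791, 0.2618]
ee_rot: [3.141, 0.0, 1.572]
wrist_force: [-0.2, -0.5, 0.1]
width: 0.0007
finger_force: 0.0
```

```bash
python3 - <<'E'
from h import *
s=snapshot("scene");o=telemetry.get_obs();print(o["tool_pos"],o["wrist_force"])
save("y.png",cv2.resize(s["image"][170:260,380:480],None,fx=5,fy=5,interpolation=2))
E
```

```text
[ 0.40575618 -0.17911329  0.26191187] [-0.24494803 -0.2739434   0.36865412]
```

View pics/y.png

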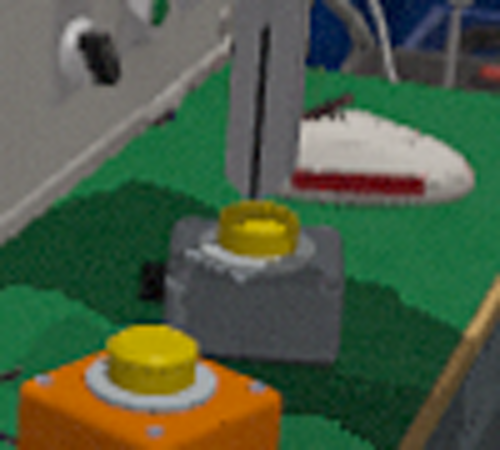

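The tip at crop (262,195) is right above the yellow cap at (258,215). I press.

>>> apply_moves(moves=[[[0,0,0.1,0,1],[0,0,0.14,0,1],[0,0,0.17,0,1],[0,0,0.2,0,1],[0,0,0.22,0,1],[0,0,0.24,0,1],[0,0,0.26,0,1],[0,0,0.28,0,1],[0,0,0.3,0,1],[0,0,0.3,0,1]]])

```text
time: 9.72
tool_pos: [0.4055, -0.179, 0.2464]
ee_rot: [-3.141, -0.0, 1.572]
wrist_force: [-1.7, 1.1, 2.2]
width: 0.0007
finger_force: 1.1
```

>>> apply_moves(moves=[[[0,0,0.02,0,1],[0,0,0.02,0,1],[0,0,0.02,0,1]]])

```text
time: 10.1
tool_pos: [0.4056, -0.1791, 0.2456]
ee_rot: [3.141, 0.0, 1.572]
wrist_force: [-2.0, 2.4, 4.2]
width: 0.0007
finger_force: 2.2
```

>>> apply_moves(moves=[[[0,0,0.015,0,1],[0,0,0.015,0,1],[0,0,0.015,0,1]]])

```text
time: 10.48
tool_pos: [0.4056, -0.1791, 0.2451]
ee_rot: [3.141, 0.0, 1.572]
wrist_force: [-4.2, 1.1, 6.4]
width: 0.0003
finger_force: 3.0
```

Yellow is home with the same signature as white. I lift, move sideways to green's y, then forward, keeping clear of the instrument.

>>> apply_moves(moves=[[[0,0,-0.5,0,1],[0,0,-1.4,0,1],[0,0,-1.4,0,1],[3.4,0,-1.4,0,1],[3.4,0,-1.4,0,1],[3.4,0,-1.4,0,1],[3.4,2.3,-1.4,0,1],[3.4,2.3,-1.4,0,1],[3.4,2.3,-1.4,0,1],[3.4,2.3,-1.4,0,1]]])

```text
time: 11.72
tool_pos: [0.52, -0.009, 0.313]
ee_rot: [-3.139, -0.0, 1.572]
wrist_force: [-0.5, -0.6, 0.5]
width: 0.0006
finger_force: 0.0
```

```bash
python3 - <<'E'
from h import *
s=snapshot("scene");s=snapshot("scene");o=telemetry.get_obs();print(o["tool_pos"],o["wrist_force"])
a=s["image"][180:280,380:480];b=s["image"][190:290,290:390]
save("g.png",cv2.resize(np.hstack([a,b]),None,fx=4,fy=4,interpolation=2))
E
```

```text
[ 0.51943384 -0.00904662  0.31432755] [-0.02580556 -0.36033071 -0.42852985]
```

View pics/g.png

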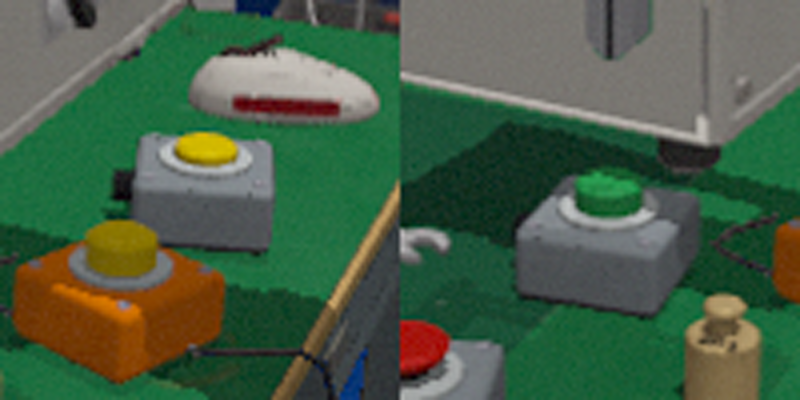

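The left half shows yellow pressed in. The right half shows green still out at crop (610,190), with the tip above it at (612,55). I descend on green.

>>> apply_moves(moves=[[[0.05,0.09,0,0,1],[0.05,0.09,0.4,0,1],[0.05,0.09,0.8,0,1],[0.05,0.09,1.0,0,1],[0.05,0.09,1.05,0,1],[0.05,0.09,1.05,0,1],[0.05,0.09,1.05,0,1]]])

```text
time: 12.7
tool_pos: [0.5252, -0.0065, 0.2631]
ee_rot: [3.14, 0.0, 1.572]
wrist_force: [0.2, 0.2, 0.3]
width: 0.0003
finger_force: 0.0
```

>>> apply_moves(moves=[[[0,-0.02,0.1,0,1],[0,-0.02,0.16,0,1],[0,-0.02,0.2,0,1],[0,-0.02,0.22,0,1],[0,-0.02,0.24,0,1],[0,-0.02,0.26,0,1],[0,-0.02,0.28,0,1],[0,-0.02,0.3,0,1],[0,-0.02,0.32,0,1],[0,-0.02,0.32,0,1]]])

```text
time: 13.95
tool_pos: [0.5239, -0.0065, 0.2462]
ee_rot: [-3.141, 0.0, 1.572]
wrist_force: [-1.7, -0.0, 3.0]
width: 0.0003
finger_force: 1.4
```

>>> apply_moves(moves=[[[0,0,0.02,0,1],[0,0,0.02,0,1],[0,0,0.02,0,1]]])

```text
time: 14.32
tool_pos: [0.5239, -0.0064, 0.2454]
ee_rot: [3.141, 0.0, 1.572]
wrist_force: [-3.5, 0.4, 3.8]
width: 0.0005
finger_force: 2.5
```

>>> apply_moves(moves=[[[0,0,0.01,0,1],[0,0,0.01,0,1],[0,0,0.01,0,1]]])

```text
time: 14.7
tool_pos: [0.5239, -0.0065, 0.2451]
ee_rot: [3.141, 0.0, 1.572]
wrist_force: [-3.4, -0.6, 6.0]
width: 0.0003
finger_force: 3.0
```

>>> apply_moves(moves=[[[0,0,-0.5,0,1],[0,0,-1.5,0,1],[0,0,-2.5,0,1],[0,-2,-2.5,0,1],[0,-2,-2.5,0,1],[0,-2,-2.5,0,1],[0,-2,-2.5,0,1],[0,-2,-2.5,0,1]]])

```text
time: 15.7
tool_pos: [0.4249, -0.0066, 0.3694]
ee_rot: [3.141, 0.0, 1.572]
wrist_force: [-0.0, 0.9, 0.0]
width: 0.0005
finger_force: 0.0
```

```bash
python3 - <<'E'
from h import *
s=snapshot("scene");save("end.png",cv2.resize(s["image"][190:400,220:480],None,fx=2.8,fy=2.8,interpolation=2))
E
```

```text
(no output)
```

View pics/end.png

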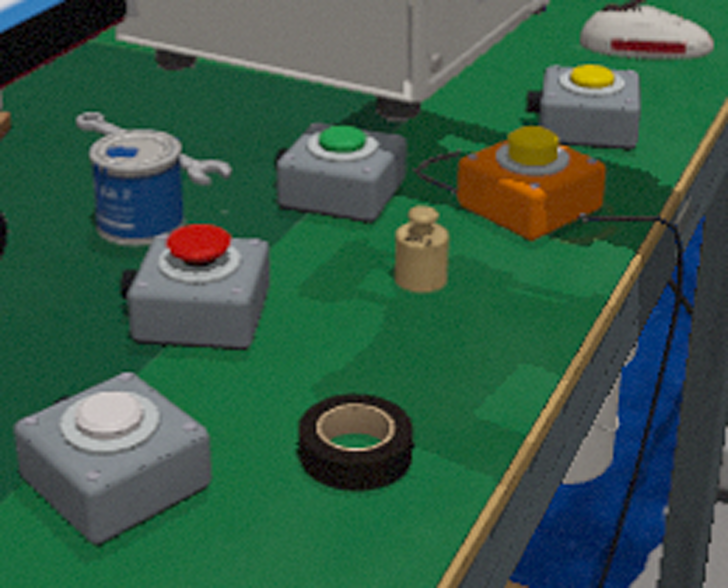

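The white (110,412), green (343,140) and yellow (593,78) caps are all in. Red is still out, nothing has moved and the arm is clear.

```bash
python3 -c "
from bench import ticket
print(ticket.close_job())"
```

```text
the job is handed in; nothing more can be done
None
```

I pressed white, yellow and green home in that order; the final picture shows all three in, red still out and nothing visibly moved, and I handed the job in at about 16 s (it returned no verdict).

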